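# Nest the counter scoops with their handles fanned

## Robot

A 6-joint arm with a two-finger parallel gripper is mounted at the origin on the work surface. World frame = base frame: x ahead of the robot, y to its left, z up, the work surface at z = 0. Lengths are in m, angles in rad, forces in N, time in s.
With the tool pointing down it reaches from about 0.35 to 0.975 m from the base axis. Payload 4.9 kg.
Tool frame: the origin (TCP) lies at the very end of the fingers, on their centre line; the grasp point (between the pads) lies 19 mm behind it; z points along the fingers, y is the line along which they close (so a half turn about z gives the same grasp; the last joint's range is limited). The gripper opens to 85 mm and grips with 20 to 120 N. Pads are 22 mm wide; open, the fingers measure 114 mm over their backs; the gripper's body (76 mm by 85 mm) begins 54 mm behind the grasp point. The pads swing forward as they close: fully open they stand 13 mm farther back than shut.
Start: joints at [1.225, 0.053, 1.613, -0, 1.476, -0.119], TCP at [0.141, 0.609, 0.195] pointing down, gripper open.
Joint ranges: [-3.01, 3.01], [-1.01, 2.22], [0.06, 2.58], [-1.02, 4.17], [0.09, 2.62], [-3.14, 3.14]. Speed limits (rad/s): [2.57, 2.57, 3.14, 3.14, 3.14, 3.14].

## Interface

Orientations are given as a rotation vector (axis times angle).
In Python, from station import * gives the robot as it stands.
- The arm moves only by the shell command python3 -m crank 'ROWS' [OPENING] [FORCE]. ROWS is JSON, a list of rows, each an object with "offset": the shift along the tool's x, y, z in m, a list of three; "twist": the turn, a rotation vector about the tool's x, y, z in degrees, a list of three. In form: [{"offset": [x, y, z], "twist": [rx, ry, rz]}, ...]. A call has 1 to 20 rows; each row is the pose to reach, as a shift and turn from the pose commanded when the call began, along the tool's axes at that moment; what a row does not reach only later rows make up. A row lasts 1/8 s, in which the tool goes at most 62.5 mm and 10.7 degrees, less where a joint would pass 70% of its speed; a pose out of reach is approached as far as the arm can. A call with a gripper value outside its range is refused whole. OPENING is the opening, from 0 (shut) to 1 (fully open), set as the call begins (- or left out, the last holds). The fingers move at their own pace and stop on an object; FORCE is the grip in N (left out, the last holds). Time passes only in rows, so rows that repeat a pose let the fingers close. It gives the time, the measured TCP pose, the force, the opening and the grip force at its end, in the units of the state.
- get_obs(): the state, without advancing time (a new reading comes with each control period).
- get_image(name): name is "scene" or "top"; returns the picture (384x512x3 uint8, red, green, blue); there is no depth.
- get_calibration(name): a dict with "intrinsics" (3x3 intrinsics, pixels), "k1" (the pictures are not rectified: a ray, as slopes to the right and down, at radius r is drawn at 1 + k1 r^2 times it, then the intrinsics apply), "world_from_camera" (4x4, takes a point from camera to world coordinates). Camera axes: x right, y up, looking along -z (the intrinsics and any distortion apply to the point x, -y, -z); pixel columns grow to the right and rows downward; lengths in m; the calibration is good to about 2 mm. A picture is of the moment at which its call begins. get_calibration takes no time and is no camera call.
- finish_job(): hands the job in; it is judged then, once.
Trained networks look in the newest picture that a camera, given by its name, has taken for a name from the list of things; names that differ only in an ending like _2 or _b are one class to them, and where a whole thing is asked for, a point or a joint stands for the part that bears it (a point fixed in the world has none). Each returns a list of dicts, best first, with "confidence" (0 to 1); they miss things now and then, are a little off and sometimes report something else, mostly with a low value. They report only what shows in the picture. A call takes as long as a camera call.
- cut_out(query, camera): "region" (384x512 bool, what is visible of it) and "rect" ([centre column, centre row, width, height] in pixels, round what is visible of it).
The state is a dict: "t": time; "q": joint angles; "dq": joint speeds; "effort": joint torques, N m; "tool_pos": TCP position; "tool_rot": TCP orientation; "contact_force": force on the tool from outside, world axes, zero at the start; "wrist_torque": the same for the moment, N m; "opening": finger opening in m; "grip_force": force on a finger pad.
Only numpy, scipy, OpenCV 4.12 (cv2) and the standard library are available. Lean on these libraries where they do the work, as an engineer would, in place of code of your own. Each camera call takes 0.05 s, during which the arm holds its last target. There are 200 camera calls.

## Task

The game is over: nest the three round steel counter scoops, the medium one standing in the large one and the small one standing in the medium one, all upright on the table. Fan the handles like a hand of cards: each handle turned about 45 degrees further round than the one below it, both steps the same way round (either way will do). Leave the square scoop where it is.

Things in the scene. Friction and masses are not known exactly. Their poses are not given: they have to be found in the camera images.
- large_center (a point): Large round scoop, a plain steel pan: rim 124 mm across, foot 112, 40 high, wall 3, floor 4 thick (106 across inside). Point: on the pan's axis, 20 mm above its underside; x runs along its handle away from the pan, z up. Handle: level bar 12 wide, 10 tall, top flush with the rim, end 125 mm from the axis. Starts mid-table, handle roughly towards the robot.
- medium_grip (a point): Middle of the medium scoop's handle, a good place to pinch. Steel pan: rim 88 mm across, foot 76, 50 high, floor 4 thick (70 across inside), 100 g. Handle as on the large. Point: 95 mm from the pan's axis (which is at x = -95 mm), 45 above its underside; x along the handle away from the pan, z up. Starts left or right of the large, handle roughly to the robot; nested, it stands 4 mm higher.
- small_grip (a point): Middle of the small scoop's handle, a good place to pinch. Steel pan: rim 56 mm across, foot 46, 60 high, 70 g. Handle as on the large. Point: 95 mm from the pan's axis (which is at x = -95 mm), 55 above its underside; x along the handle away from the pan, z up. Starts on the other side of the large from the medium, handle roughly to the robot; nested, it stands 8 mm higher.
- square_center (a point): The square scoop, which is not part of the set and stays where it is: steel, 84 mm square, 45 mm high, with the same kind of handle along its x. This point is its middle, half-way up. It stands beyond the large scoop.

How it is judged:
By the outcome, as a careful person would: the job done as asked, in the order asked, and still so for the second after the job is handed in, with the robot touching nothing.
It also fails if it takes over 53 s, if anything falls off the work surface, if the arm or the gripper's body presses on something with over 40 N, if the wrist force passes 120 N, or if a joint passes its speed limit or range.

## Working session

There is one attempt and no reset: what is moved stays moved. The work goes in short steps, Python scripts to look and compute and a shell command to move; the robot and the scene stay as the last step left them, time stands still between calls to the robot, and variables do not carry over. Pictures are saved under pics/ and viewed, at most 10 in all, crops included, and the job is handed in when it is done.

```bash
mkdir -p pics; ls; python3 - <<'E'
from station import *
import cv2,numpy as np
o=get_obs();print(o)
for n in("top","scene"):
    im=get_image(n);cv2.imwrite(f"pics/{n}0.png",im[...,::-1]);c=get_calibration(n);print(n,c)
    for q in("large_center","medium_grip","small_grip","square_center"):
        r=cut_out(q,n);print(q,[(round(d["confidence"],2),np.round(d["rect"],1).tolist(),int(d["region"].sum())) for d in r[:3]])
E
```

```text
pics
{'t': 0.0, 'q': array([ 1.22500601e+00,  5.33623034e-02,  1.61429706e+00,  8.80972415e-06,
        1.47603333e+00, -1.19012306e-01]), 'dq': array([-0.00136825,  0.0001278 ,  0.00128876,  0.00030912,  0.00055397,
        0.0003784 ]), 'effort': array([ 9.83674181e-04, -3.93699217e+01, -3.70167661e+01, -2.14666863e-05,
        7.20098469e-03, -2.41951687e-05]), 'tool_pos': array([0.14028677, 0.60832441, 0.19365792]), 'tool_rot': array([-0.35540466, -3.12092763,  0.00320639]), 'contact_force': array([ 0.3967383 ,  0.57205431, -0.50503947]), 'wrist_torque': array([ 0.01905902,  0.00391946, -0.01758412]), 'grip_force': 0.0, 'opening': 0.08554027352185217}
top {'intrinsics': array([[346.81493302,   0.        , 248.82546756],
       [  0.        , 346.81493302, 191.68273007],
       [  0.        ,   0.        ,   1.        ]]), 'k1': -0.025292408248080503, 'world_from_camera': array([[ 0.0222354 ,  0.99575437, -0.08932427,  0.49608546],
       [-0.99927327,  0.02490269,  0.02885793, -0.00225266],
       [ 0.03095983,  0.08861769,  0.99558445,  1.00864864],
       [ 0.        ,  0.     
[... 245 characters left out ...]
, 1123)]
scene {'intrinsics': array([[487.78318474,   0.        , 256.97624096],
       [  0.        , 487.78318474, 194.75832685],
       [  0.        ,   0.        ,   1.        ]]), 'k1': -0.007314117778187973, 'world_from_camera': array([[ 0.8798222 , -0.39211299,  0.2686267 ,  0.90199709],
       [ 0.47523012,  0.73561419, -0.48272984, -0.62494429],
       [-0.00832097,  0.55237593,  0.83355359,  1.08661274],
       [ 0.        ,  0.        ,  0.        ,  1.        ]])}
large_center [(0.79, [249.9, 206.6, 57.2, 54.3], 1857)]
medium_grip [(0.81, [301.8, 118.8, 44.0, 41.7], 993)]
small_grip [(0.94, [177.6, 262.4, 51.1, 49.1], 691)]
square_center [(0.68, [354.6, 168.1, 66.9, 45.4], 1360)]
```

```bash
python3 - <<'E'
import cv2
a=cv2.imread("pics/top0.png")[80:290,100:400];b=cv2.imread("pics/scene0.png")[80:320,120:420]
cv2.imwrite("pics/both.png",cv2.resize(cv2.vconcat([cv2.copyMakeBorder(a,0,0,0,0,0),b]),None,fx=1.3,fy=1.3,interpolation=cv2.INTER_CUBIC))
E
```

```text
(no output)
```

View pics/both.png

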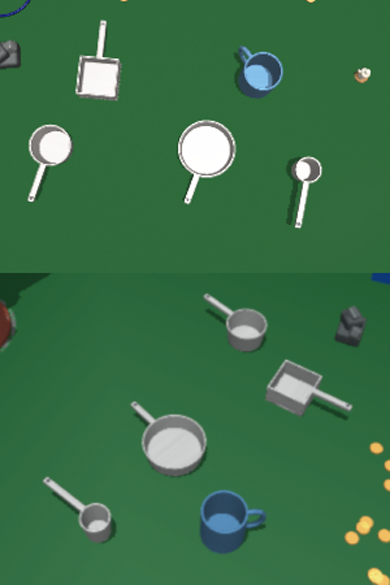

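Top view: large pan near (259,195), medium at left (141,207), small at right (336,230), all handles pointing down to the robot; square scoop at upper left (174,128), mug at upper right. The network boxes agree with this. Next I'll fit silhouettes for the poses.

```bash
cat > h.py <<'E'
from station import *
import cv2,numpy as np
from scipy.optimize import minimize
from scipy.spatial.transform import Rotation as R
DIM={"large_center":(.062,.056,.040),"medium_grip":(.044,.038,.050),"small_grip":(.028,.023,.060)}
def proj(P,c):
    T=np.linalg.inv(c["world_from_camera"]);p=P@T[:3,:3].T+T[:3,3]
    s=np.c_[p[:,0]/-p[:,2],-p[:,1]/-p[:,2]];s*=1+c["k1"]*(s**2).sum(1,keepdims=True)
    K=c["intrinsics"];return s*[K[0,0],K[1,1]]+K[:2,2]
def sil(name,x,y,th,z0,c,S=4):
    rr,rf,h=DIM[name];a=np.linspace(0,2*np.pi,60)
    ci=lambda r,z:np.c_[r*np.cos(a),r*np.sin(a),z+0*a]
    pan=np.r_[ci(rr,h),ci(rf,0)]
    bar=np.array([[u,v,w] for u in(rr-.003,.125) for v in(-.006,.006) for w in(h-.01,h)])
    m=np.zeros((384*S,512*S),np.uint8)
    for B in(pan,bar):
        P=B@R.from_euler("z",th).as_matrix().T+[x,y,z0]
        cv2.fillConvexPoly(m,cv2.convexHull(np.round(((proj(P,c)+.5)*S-.5)*16).astype(np.int32)),1,shift=4)
    return cv2.resize(m.astype(np.float32),(512,384),interpolation=cv2.INTER_AREA)
def fit(name,x0,regs,z0=0,mask=None):
    g=lambda m:cv2.GaussianBlur(m.astype(np.float32),(0,0),1)
    cals={n:get_calibration(n) for n in regs}
    f=lambda p:sum(float(((g(sil(name,p[0],p[1],p[2],z0,cals[n]))-g(regs[n]))**2).sum()) for n in regs)
    r=minimize(f,x0,method="Nelder-Mead",options=dict(initial_simplex=[x0,*(np.array(x0)+np.diag([.015,.015,.2]))],xatol=1e-4,fatol=.01))
    return r.x,r.fun
def tool_target(grip_xyz,th,o):
    """pinch a handle along th: tool x along handle, z down; offset & yaw twist from current pose (tool axes)"""
    Rt=R.from_rotvec(o["tool_rot"]).as_matrix()
    tx=np.arctan2(Rt[1,0],Rt[0,0]);d=(th-tx+np.pi/2)%np.pi-np.pi/2
    p=np.array(grip_xyz)-[0,0,.019]
    return np.round(Rt.T@(p-o["tool_pos"]),4),-np.degrees(d),np.degrees(tx)
E
python3 - <<'E'
from h import *
g={"large_center":(.48,-.03,3.3),"medium_grip":(.48,.3,3.3),"small_grip":(.42,-.23,3.2)}
for n in("top","scene"):get_image(n)
regs={c:{q:cut_out(q,c)[0]["region"] for q in g} for c in("top","scene")}
for q in g:
    for cs in(("top","scene"),("top",),("scene",)):
        x,f=fit(q,g[q],{c:regs[c][q] for c in cs});print(q,cs,x.round(4),np.degrees(x[2]).round(1),round(f,1),"grip",(x[:2]+.095*np.array([np.cos(x[2]),np.sin(x[2])])).round(4))
o=get_obs();Rt=R.from_rotvec(o["tool_rot"]).as_matrix();print(Rt.round(4))
E
```

```text
large_center ('top', 'scene') [ 0.5763 -0.0585  2.3701] 135.8 298.4 grip [0.5082 0.0077]
large_center ('top',) [ 0.5779 -0.0573  3.2316] 185.2 157.9 grip [ 0.4833 -0.0659]
large_center ('scene',) [ 0.576  -0.0592  2.3764] 136.2 135.3 grip [0.5075 0.0066]
medium_grip ('top', 'scene') [0.575  0.275  2.8469] 163.1 25.1 grip [0.4841 0.3026]
medium_grip ('top',) [0.5761 0.2751 2.8484] 163.2 8.8 grip [0.4852 0.3026]
medium_grip ('scene',) [0.5738 0.2746 2.8498] 163.3 11.4 grip [0.4828 0.302 ]
small_grip ('top', 'scene') [ 0.5344 -0.2757  1.7094] 97.9 600.6 grip [ 0.5213 -0.1816]
small_grip ('top',) [ 0.5364 -0.2737  2.9665] 170.0 3.6 grip [ 0.4428 -0.2571]
small_grip ('scene',) [ 0.5339 -0.2766  2.38  ] 136.4 298.1 grip [ 0.4651 -0.211 ]
[[-0.9744  0.2249  0.    ]
 [ 0.2249  0.9744  0.    ]
 [-0.      0.     -1.    ]]
```

```bash
python3 - <<'E'
from h import *
g={"large_center":(.576,-.058,2.8),"small_grip":(.535,-.275,2.9)}
regs={c:{q:cut_out(q,c)[0]["region"] for q in g} for c in("top","scene")}
for q in g:
    for cs in(("top","scene"),("top",),("scene",)):
        x,f=fit(q,g[q],{c:regs[c][q] for c in cs});print(q,cs,x.round(4),np.degrees(x[2]).round(1),round(f,1),"grip",(x[:2]+.095*np.array([np.cos(x[2]),np.sin(x[2])])).round(4))
o=get_obs()
print(tool_target([.4841,.3026,.045],2.8469,o),o["t"])
E
```

```text
large_center ('top', 'scene') [ 0.577  -0.0585  2.7976] 160.3 44.3 grip [ 0.4876 -0.0264]
large_center ('top',) [ 0.5783 -0.0572  2.801 ] 160.5 4.7 grip [ 0.4888 -0.0255]
large_center ('scene',) [ 0.5761 -0.059   2.8291] 162.1 19.3 grip [ 0.4857 -0.0298]
small_grip ('top', 'scene') [ 0.5354 -0.2754  2.9553] 169.3 29.3 grip [ 0.442  -0.2578]
small_grip ('top',) [ 0.5361 -0.2737  2.9651] 169.9 3.5 grip [ 0.4426 -0.257 ]
small_grip ('scene',) [ 0.5346 -0.2755  2.9598] 169.6 17.4 grip [ 0.4412 -0.2584]
(array([-0.4037, -0.2213,  0.1689]), np.float64(3.891443982780449), np.float64(167.0067986785745)) 1.1
```

```bash
python3 -m crank '[{"offset":[-0.404,-0.221,0.06],"twist":[0,0,3.9]},{"offset":[-0.404,-0.221,0.06],"twist":[0,0,3.9]},{"offset":[-0.404,-0.221,0.06],"twist":[0,0,3.9]},{"offset":[-0.404,-0.221,0.06],"twist":[0,0,3.9]},{"offset":[-0.404,-0.221,0.06],"twist":[0,0,3.9]},{"offset":[-0.404,-0.221,0.06],"twist":[0,0,3.9]},{"offset":[-0.404,-0.221,0.06],"twist":[0,0,3.9]},{"offset":[-0.404,-0.221,0.06],"twist":[0,0,3.9]},{"offset":[-0.404,-0.221,0.06],"twist":[0,0,3.9]},{"offset":[-0.404,-0.221,0.12],"twist":[0,0,3.9]},{"offset":[-0.404,-0.221,0.169],"twist":[0,0,3.9]},{"offset":[-0.404,-0.221,0.169],"twist":[0,0,3.9]},{"offset":[-0.404,-0.221,0.169],"twist":[0,0,3.9]}]' 0.5 80
python3 - <<'E'
from h import *
o=get_obs();print(tool_target([.4841,.3026,.045],2.8469,o))
E
```

```text
t: 2.72
tool_pos: [0.4853, 0.3041, 0.0281]
tool_rot: [0.46, 3.105, 0.003]
contact_force: [0.3, 0.6, 0.5]
opening: 0.0425
grip_force: 0.0
(array([ 0.0008, -0.0018,  0.0021]), np.float64(0.05058511604253209), np.float64(163.1659398118366))
```

```bash
python3 -m crank '[{"offset":[0,-0.0015,0.001],"twist":[0,0,0]},{"offset":[0,-0.0015,0.001],"twist":[0,0,0]},{"offset":[0,-0.0015,0.001],"twist":[0,0,0]},{"offset":[0,-0.0015,0.001],"twist":[0,0,0]},{"offset":[0,-0.0015,0.001],"twist":[0,0,0]},{"offset":[0,-0.0015,0.001],"twist":[0,0,0]}]' 0 80
python3 -m crank '[{"offset":[0,0,-0.03],"twist":[0,0,0]},{"offset":[0,0,-0.06],"twist":[0,0,0]},{"offset":[0,0,-0.09],"twist":[0,0,0]},{"offset":[0,0,-0.09],"twist":[0,0,0]}]'
python3 - <<'E'
from h import *
import cv2
o=get_obs();print(o["opening"],o["tool_pos"])
for n in("top","scene"):cv2.imwrite(f"pics/{n}1.png",get_image(n)[...,::-1])
a=cv2.imread("pics/top1.png")[120:290,80:300];b=cv2.imread("pics/scene1.png")[60:260,180:400]
cv2.imwrite("pics/b1.png",cv2.resize(cv2.vconcat([a,b]),None,fx=1.5,fy=1.5))
regs={}
for c in("top","scene"):
    r=cut_out("medium_grip",c)
    print(c,[(d["confidence"],d["rect"]) for d in r])
    if r:regs[c]=r[0]["region"]
rt=R.from_rotvec(o["tool_rot"]).as_matrix();th=np.arctan2(rt[1,0],rt[0,0])
for cs in regs:print(cs,fit("medium_grip",(.575,.275,2.85),{cs:regs[cs]},.09),np.degrees(th))
E
```

```text
t: 3.48
tool_pos: [0.484, 0.3013, 0.0248]
tool_rot: [-0.462, -3.107, 0.0]
contact_force: [-0.4, 0.3, 0.0]
opening: 0.0
grip_force: 0.0
t: 3.98
tool_pos: [0.4861, 0.3023, 0.1181]
tool_rot: [0.461, 3.102, 0.005]
contact_force: [0.2, -1.0, -0.0]
opening: -0.0002
grip_force: 0.0
-0.00023449155660479443 [0.48609355 0.30231327 0.11809756]
top [(0.85, [140.3, 205.0, 34.3, 63.4])]
scene [(0.55, [302.6, 118.9, 44.5, 44.2])]
top (array([0.56917605, 0.24930814, 2.8653767 ]), np.float64(148.0244140625)) 163.1052641092579
scene (array([0.60210926, 0.19838266, 2.86704925]), np.float64(112.37657165527344)) 163.1052641092579
```

View pics/b1.png

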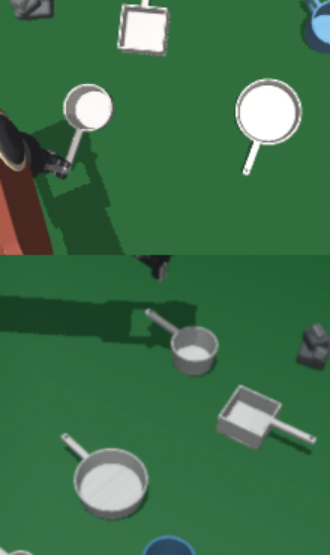

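Fingers shut on nothing; the tip appears at (123,233) in top and about (283,65) in scene. I'll check the projection of the TCP against the pictures and refit the medium pan on the table.

```bash
python3 - <<'E'
from h import *
o=get_obs();print(o["tool_pos"],o["opening"])
P=np.array([o["tool_pos"],[.4841,.3026,.045]])
for c in("top","scene"):
    print(c,proj(P,get_calibration(c)).round(1))
    r=cut_out("medium_grip",c)
    print(fit("medium_grip",(.575,.275,2.85),{c:r[0]["region"]},0))
ims=[]
for c in("top","scene"):
    im=cv2.imread(f"pics/{c}1.png");p=proj(P,get_calibration(c));u,v=map(int,p[1]);S=5
    x0,y0=max(u-40,0),max(v-55,0);cr=cv2.resize(im[y0:y0+110,x0:x0+80],None,fx=S,fy=S,interpolation=cv2.INTER_CUBIC)
    for q,col in zip(p,[(0,0,255),(255,0,255)]):cv2.circle(cr,(int((q[0]-x0)*S),int((q[1]-y0)*S)),4,col,-1)
    ims.append(cr)
cv2.imwrite("pics/chk.png",cv2.hconcat(ims))
E
```

```text
[0.48294278 0.30085068 0.11294915] -0.00013242379232600749
top [[119.2 225. ]
 [127.  224.3]]
(array([0.57715814, 0.27518559, 2.86410756]), np.float64(30.790699005126953))
scene [[285.2  85.4]
 [284.9 102.3]]
(array([0.57466674, 0.27363384, 2.8378062 ]), np.float64(18.13807487487793))
```

View pics/chk.png

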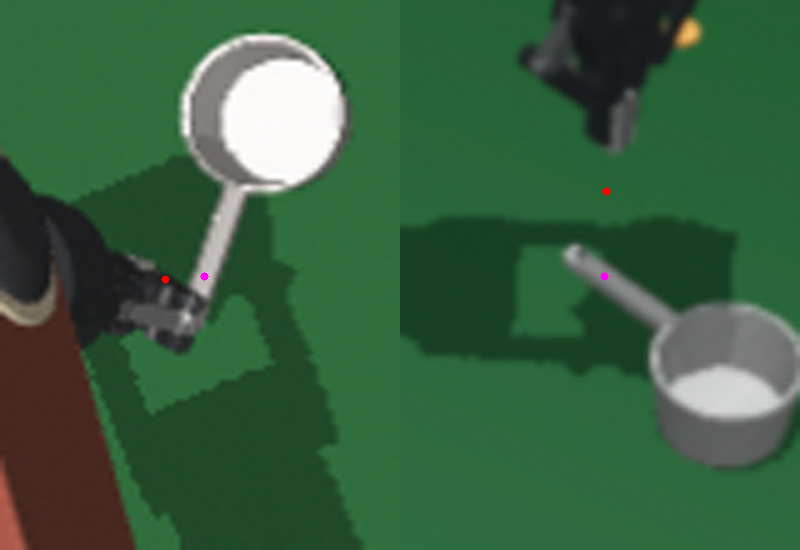

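```bash
python3 - <<'E'
from h import *
from scipy.optimize import least_squares
C={c:get_calibration(c) for c in("top","scene")}
f=lambda X:np.r_[proj(X[None],C["top"])[0]-[126.5,231],proj(X[None],C["scene"])[0]-[286,76.6]]
r=least_squares(f,[.48,.3,.11]);print(r.x,r.fun)
ims=[]
o=get_obs();T=R.from_rotvec(o["tool_rot"]).as_matrix();P=np.array([o["tool_pos"]+T[:,2]*-d for d in(0,.019,.073,.15)])
for c in C:
    im=get_image(c)[...,::-1];cv2.imwrite(f"pics/{c}2.png",im);p=proj(P,C[c]);x0=max(int(p[0,0])-50,0);y0=max(int(p[0,1])-85,0);S=4
    cr=cv2.resize(im[y0:y0+125,x0:x0+100],None,fx=S,fy=S,interpolation=cv2.INTER_CUBIC);cr=cv2.convertScaleAbs(cr,alpha=1.7,beta=10)
    for q in p:cv2.circle(cr,(int((q[0]-x0)*S),int((q[1]-y0)*S)),3,(0,0,255),-1)
    print(c,x0,y0);ims.append(cr)
cv2.imwrite("pics/chk2.png",cv2.hconcat(ims))
print(o)
E
```

```text
[0.47997899 0.27243911 0.16405984] [-2.77210035 -4.38827015 -5.73438529  1.0389878 ]
top 69 139
scene 235 0
{'t': 4.275, 'q': array([ 4.26308585e-01, -1.29788623e-02,  1.81941400e+00, -2.50931494e-05,
        1.33826581e+00, -8.49571141e-01]), 'dq': array([-1.67593536e-03, -3.21330594e-03, -6.35973782e-03,  2.87713585e-05,
        4.48250791e-04, -1.02407123e-03]), 'effort': array([ 5.11897408e-03, -3.50245535e+01, -3.55370414e+01, -1.21547105e-04,
        4.54589201e-03, -9.64140725e-06]), 'tool_pos': array([0.48301209, 0.30085047, 0.11302043]), 'tool_rot': array([-4.61186099e-01, -3.10493029e+00,  2.68020436e-03]), 'contact_force': array([-0.2472286 ,  0.37052691,  0.16001354]), 'wrist_torque': array([-0.04393356, -0.01257175, -0.02436846]), 'grip_force': 0.0, 'opening': -0.0003841058898815143}
```

View pics/chk2.png

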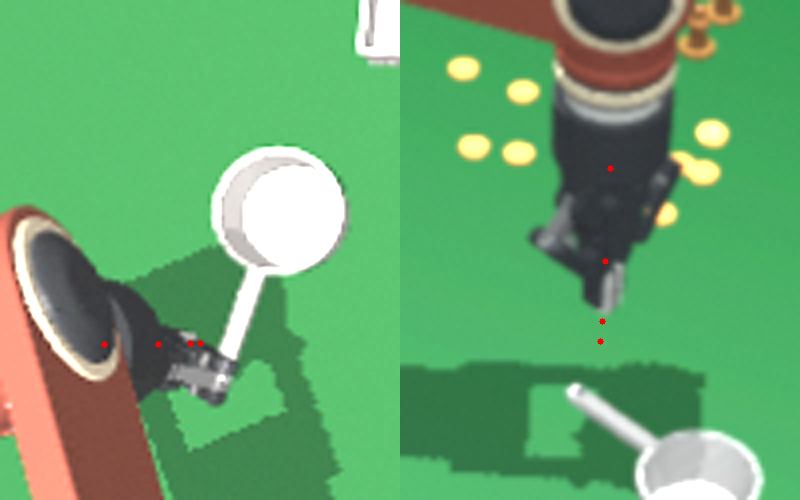

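In the scene picture, the visible fingertip (about (287,77)) sits above the projected TCP (about (285,85)). So either the height or the lateral position is biased. I'll lower the shut fingers beside the handle to test which.

```bash
python3 -m crank '[{"offset":[0,-0.06,0.0],"twist":[0,0,0]},{"offset":[0,-0.06,0.05],"twist":[0,0,0]},{"offset":[0,-0.06,0.09],"twist":[0,0,0]},{"offset":[0,-0.06,0.11],"twist":[0,0,0]},{"offset":[0,-0.06,0.11],"twist":[0,0,0]}]'
python3 - <<'E'
from h import *
o=get_obs();T=R.from_rotvec(o["tool_rot"]).as_matrix();P=np.array([o["tool_pos"]+T[:,2]*-d for d in(0,.019,.073,.15)]);ims=[]
for c in("top","scene"):
    im=get_image(c)[...,::-1];cv2.imwrite(f"pics/{c}3.png",im);p=proj(P,get_calibration(c));x0=max(int(p[0,0])-50,0);y0=max(int(p[0,1])-85,0);S=4
    cr=cv2.resize(im[y0:y0+125,x0:x0+100],None,fx=S,fy=S,interpolation=cv2.INTER_CUBIC);cr=cv2.convertScaleAbs(cr,alpha=1.7,beta=10)
    for q in p:cv2.circle(cr,(int((q[0]-x0)*S),int((q[1]-y0)*S)),3,(0,0,255),-1)
    print(c,x0,y0);ims.append(cr)
cv2.imwrite("pics/chk3.png",cv2.hconcat(ims));print(o["tool_pos"],o["contact_force"])
E
```

```text
t: 5.0
tool_pos: [0.4645, 0.2431, 0.0025]
tool_rot: [-0.461, -3.103, 0.004]
contact_force: [-0.7, -0.1, -0.1]
opening: -0.0
grip_force: 0.0
top 102 146
scene 219 38
[0.46452649 0.24314854 0.00251401] [-0.72846398 -0.05323683 -0.10340307]
```

View pics/chk3.png

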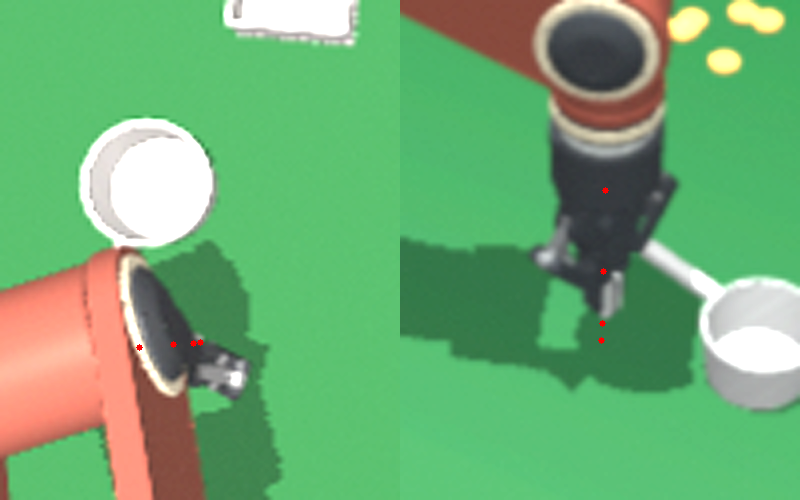

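The fingertip at z=2.5 mm (reported) still hovers above its shadow, so the true height is greater than reported. I'll probe down for the table.

```bash
python3 -m crank '[{"offset":[0,0,0.006],"twist":[0,0,0]},{"offset":[0,0,0.012],"twist":[0,0,0]},{"offset":[0,0,0.012],"twist":[0,0,0]}]'
```

```text
t: 5.48
tool_pos: [0.4663, 0.2438, -0.0075]
tool_rot: [-0.461, -3.107, 0.001]
contact_force: [0.1, -0.3, -0.3]
opening: -0.0002
grip_force: 0.0
```

```bash
python3 -m crank '[{"offset":[0,0,0.004],"twist":[0,0,0]},{"offset":[0,0,0.008],"twist":[0,0,0]},{"offset":[0,0,0.008],"twist":[0,0,0]}]'
```

```text
t: 5.85
tool_pos: [0.4662, 0.2438, -0.0156]
tool_rot: [-0.461, -3.107, 0.001]
contact_force: [-0.5, -0.2, 0.9]
opening: -0.0002
grip_force: 0.0
```

```bash
python3 -m crank '[{"offset":[0,0,0.003],"twist":[0,0,0]},{"offset":[0,0,0.005],"twist":[0,0,0]},{"offset":[0,0,0.005],"twist":[0,0,0]}]'
```

```text
t: 6.22
tool_pos: [0.4664, 0.2439, -0.0204]
tool_rot: [-0.461, -3.107, 0.0]
contact_force: [0.1, 0.2, 0.5]
opening: 0.0
grip_force: 0.0
```

```bash
python3 -m crank '[{"offset":[0,0,0.002],"twist":[0,0,0]},{"offset":[0,0,0.004],"twist":[0,0,0]},{"offset":[0,0,0.004],"twist":[0,0,0]}]'
```

```text
t: 6.6
tool_pos: [0.4664, 0.2439, -0.0243]
tool_rot: [-0.462, -3.107, 0.0]
contact_force: [0.1, 0.8, 0.1]
opening: 0.0
grip_force: 0.0
```

```bash
python3 -m crank '[{"offset":[0,0,0.002],"twist":[0,0,0]},{"offset":[0,0,0.003],"twist":[0,0,0]},{"offset":[0,0,0.003],"twist":[0,0,0]}]'
```

```text
t: 6.98
tool_pos: [0.4665, 0.2439, -0.0272]
tool_rot: [-0.461, -3.107, 0.0]
contact_force: [-0.4, -0.3, 0.2]
opening: -0.0003
grip_force: 0.0
```

```bash
python3 -m crank '[{"offset":[0,0,0.002],"twist":[0,0,0]},{"offset":[0,0,0.003],"twist":[0,0,0]},{"offset":[0,0,0.003],"twist":[0,0,0]}]'
```

```text
t: 7.35
tool_pos: [0.4664, 0.2439, -0.0303]
tool_rot: [-0.461, -3.107, 0.0]
contact_force: [-0.1, -0.2, -0.1]
opening: 0.0001
grip_force: 0.0
```

```bash
python3 -m crank '[{"offset":[0,0,0.002],"twist":[0,0,0]},{"offset":[0,0,0.003],"twist":[0,0,0]},{"offset":[0,0,0.003],"twist":[0,0,0]}]'
```

```text
t: 7.72
tool_pos: [0.4665, 0.2439, -0.0333]
tool_rot: [-0.461, -3.107, 0.0]
contact_force: [0.2, 0.1, -0.3]
opening: -0.0001
grip_force: 0.0
```

```bash
cat >> h.py <<'E'
def look(out,S=4,w=100,h=125,up=85,extra=None):
    o=get_obs();T=R.from_rotvec(o["tool_rot"]).as_matrix();P=np.array([o["tool_pos"]+T[:,2]*-d for d in(0,.019,.073,.15)]);ims=[]
    for c in("top","scene"):
        im=get_image(c)[...,::-1];p=proj(P,get_calibration(c));x0=max(int(p[0,0])-w//2,0);y0=max(int(p[0,1])-up,0)
        cr=cv2.convertScaleAbs(cv2.resize(im[y0:y0+h,x0:x0+w],None,fx=S,fy=S,interpolation=cv2.INTER_CUBIC),alpha=1.7,beta=10)
        for q in p:cv2.circle(cr,(int((q[0]-x0)*S),int((q[1]-y0)*S)),3,(0,0,255),-1)
        print(c,x0,y0,p.round(1).tolist());ims.append(cr)
    cv2.imwrite(out,cv2.hconcat(ims));return o
E
python3 -c "
from h import *
look('pics/chk4.png')"
```

```text
top 104 145 [[154.9, 230.6], [153.3, 230.8], [148.6, 231.2], [140.8, 232.0]]
scene 219 46 [[269.9, 131.3], [270.0, 127.1], [270.3, 114.6], [270.7, 95.3]]
```

View pics/chk4.png

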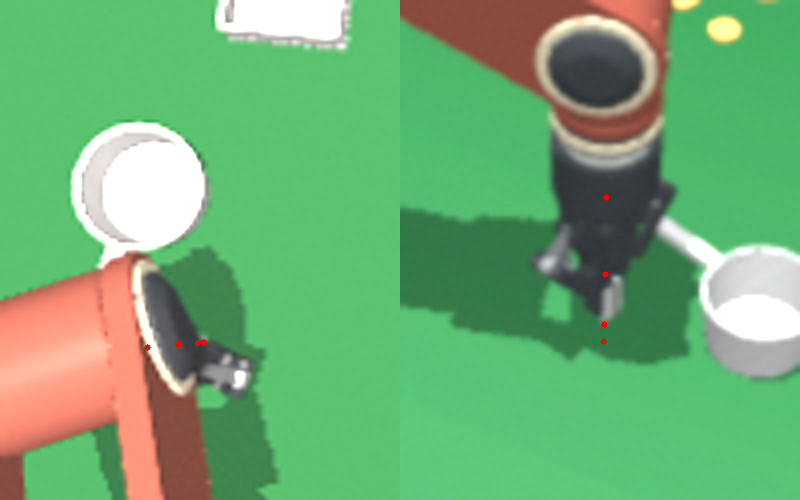

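```bash
python3 - <<'E'
from h import *
from scipy.optimize import least_squares
C={c:get_calibration(c) for c in("top","scene")}
for t,s in(((163,239),(256.5,111.5)),((160.8,240.5),(256.5,101.7))):
    f=lambda X:np.r_[proj(X[None],C["top"])[0]-t,proj(X[None],C["scene"])[0]-s]
    r=least_squares(f,[.48,.2,.1]);print(r.x.round(4),r.fun.round(1))
o=get_obs();print(o["tool_pos"],o["q"].round(4))
E
```

```text
[0.4491 0.1925 0.0922] [-0.1 -0.1 -0.1  0. ]
[0.4487 0.1903 0.1317] [-0.4 -0.7 -0.8  0.1]
[ 0.4666446   0.24396935 -0.03308372] [ 0.3403  0.0819  1.9967  0.      1.063  -0.9356]
```

Triangulating the −y knuckle (top (163,239), scene (256,111)) confirms that x and y are right; only z is biased. I'll keep probing down.

```bash
python3 -m crank '[{"offset":[0,0,0.002],"twist":[0,0,0]},{"offset":[0,0,0.004],"twist":[0,0,0]}]'
```

```text
t: 8.07
tool_pos: [0.4667, 0.244, -0.0364]
tool_rot: [-0.461, -3.107, 0.0]
contact_force: [-5.9, -2.0, 13.9]
opening: 0.0002
grip_force: 6.4
```

```bash
python3 -m crank '[{"offset":[0,0,0.002],"twist":[0,0,0]},{"offset":[0,0,0.004],"twist":[0,0,0]}]'
```

```text
t: 8.32
tool_pos: [0.4667, 0.244, -0.0366]
tool_rot: [-0.46, -3.104, 0.004]
contact_force: [-18.6, -8.4, 44.1]
opening: 0.0002
grip_force: 21.6
```

```bash
python3 -m crank '[{"offset":[0,0,0.002],"twist":[0,0,0]},{"offset":[0,0,0.004],"twist":[0,0,0]}]'
```

```text
t: 8.57
tool_pos: [0.4667, 0.2441, -0.0367]
tool_rot: [-0.459, -3.101, 0.007]
contact_force: [-33.1, -12.1, 71.0]
opening: 0.0002
grip_force: 35.5
```

Table contact occurs at a reported z of −0.036, so true z ≈ reported + 0.036. Back to the medium handle, lower this time.

```bash
python3 -m crank '[{"offset":[0,0,-0.05],"twist":[0,0,0]},{"offset":[0,0,-0.105],"twist":[0,0,0]},{"offset":[0,0.06,-0.105],"twist":[0,0,0]},{"offset":[0,0.061,-0.105],"twist":[0,0,0]},{"offset":[0,0.061,-0.07],"twist":[0,0,0]},{"offset":[0,0.061,-0.035],"twist":[0,0,0]},{"offset":[0,0.061,-0.035],"twist":[0,0,0]}]' 0.5 80
python3 -c "
from h import *
o=look('pics/chk5.png');print(tool_target([.4841,.3026,.009],2.8469,o))"
```

```text
t: 9.45
tool_pos: [0.4806, 0.3002, -0.0142]
tool_rot: [-0.461, -3.1, 0.008]
contact_force: [-0.3, -0.4, -0.1]
opening: 0.0427
grip_force: 0.0
top 84 140 [[134.2, 225.5], [132.2, 225.5], [126.1, 225.5], [116.0, 225.5]]
scene 232 31 [[282.7, 116.3], [283.0, 111.9], [283.9, 99.1], [285.2, 79.2]]
(array([-0.0026,  0.0033, -0.0043]), np.float64(-0.021813393213188634), np.float64(163.0935413025809))
```

```bash
python3 -m crank '[{"offset":[-0.002,0.0025,-0.002],"twist":[0,0,0]},{"offset":[-0.002,0.0025,-0.002],"twist":[0,0,0]},{"offset":[-0.002,0.0025,-0.002],"twist":[0,0,0]},{"offset":[-0.002,0.0025,-0.002],"twist":[0,0,0]},{"offset":[-0.002,0.0025,-0.002],"twist":[0,0,0]}]' 0 80
```

```text
t: 10.18
tool_pos: [0.4883, 0.305, -0.0065]
tool_rot: [0.461, 3.105, 0.003]
contact_force: [-0.6, 0.9, 5.6]
opening: 0.0098
grip_force: 78.4
```

```bash
python3 -m crank '[{"offset":[0,0,-0.03],"twist":[0,0,0]},{"offset":[0,0,-0.06],"twist":[0,0,0]},{"offset":[0,0,-0.08],"twist":[0,0,0]},{"offset":[0,0,-0.08],"twist":[0,0,0]}]'
python3 - <<'E'
from h import *
o=get_obs();rt=R.from_rotvec(o["tool_rot"]).as_matrix();th=np.degrees(np.arctan2(rt[1,0],rt[0,0]));print(o["tool_pos"],o["opening"],o["contact_force"])
zb=o["tool_pos"][2]+.036+.019-.045;print("pan bottom",zb)
ims=[]
for c in("top","scene"):
    im=get_image(c);r=cut_out("medium_grip",c);print(c,[(d["confidence"],d["rect"]) for d in r[:2]])
    x,f=fit("medium_grip",(.575,.275,2.85),{c:r[0]["region"]},zb)
    g=x[:2]+.095*np.array([np.cos(x[2]),np.sin(x[2])]);print(x,f,"grip-tcp",(g-o["tool_pos"][:2])@rt[:2,:2],"yaw diff",np.degrees(x[2])-th)
    m=sil("medium_grip",*x,zb,get_calibration(c))
    vis=im[...,::-1].copy();ct,_=cv2.findContours((m>.5).astype(np.uint8),0,1);cv2.drawContours(vis,ct,-1,(0,0,255),1)
    u,v=map(int,r[0]["rect"][:2]);ims.append(cv2.resize(vis[max(v-60,0):max(v-60,0)+120,u-50:u+50],None,fx=4,fy=4,interpolation=2))
cv2.imwrite("pics/lift.png",cv2.hconcat(ims))
E
```

```text
t: 10.68
tool_pos: [0.4879, 0.3046, 0.0734]
tool_rot: [0.461, 3.105, 0.003]
contact_force: [-1.0, -0.4, 0.1]
opening: 0.01
grip_force: 78.2
[0.48790915 0.30456687 0.07339128] 0.009992243558182054 [-0.96023912 -0.39618256  0.14614166]
pan bottom 0.08339128124021807
top [(0.72, [132.6, 196.1, 39.7, 51.1])]
[0.57618842 0.2732531  2.81364208] 110.49010467529297 grip-tcp [ 0.0013787  -0.00116478] yaw diff -1.8983686954769041
scene [(0.75, [308.3, 103.8, 38.0, 38.1])]
[0.57422377 0.26633726 2.77895482] 61.828304290771484 grip-tcp [ 0.00108281 -0.00506217] yaw diff -3.8858019909141603
```

View pics/lift.png

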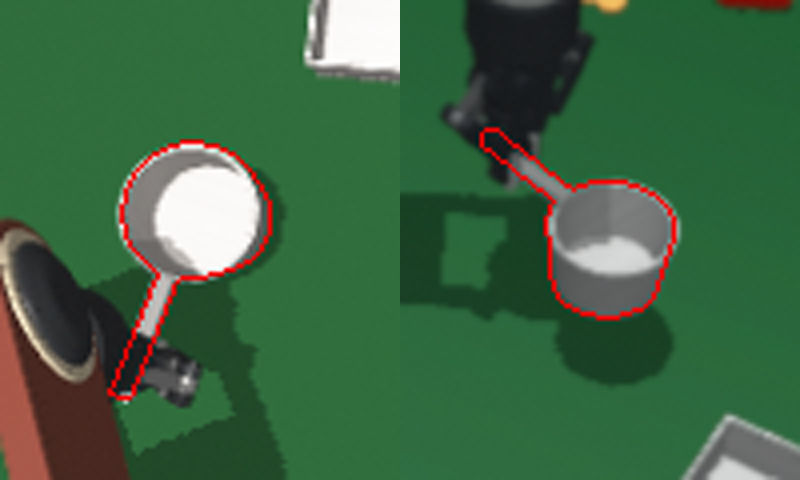

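Medium is held level and the outline matches in both views. Carrying it over the large pan.

```bash
python3 -m crank '[{"offset":[-0.02,-0.055,0],"twist":[0,0,-8]},{"offset":[-0.04,-0.11,0],"twist":[0,0,-16]},{"offset":[-0.055,-0.165,0],"twist":[0,0,-24]},{"offset":[-0.07,-0.22,0],"twist":[0,0,-32]},{"offset":[-0.085,-0.275,0],"twist":[0,0,-40]},{"offset":[-0.105,-0.33,0],"twist":[0,0,-43.9]},{"offset":[-0.122,-0.384,0],"twist":[0,0,-43.9]},{"offset":[-0.122,-0.384,0.03],"twist":[0,0,-43.9]},{"offset":[-0.122,-0.384,0.03],"twist":[0,0,-43.9]},{"offset":[-0.122,-0.384,0.03],"twist":[0,0,-43.9]}]'
cat >> h.py <<'E'
def held(name,guess,gz,out=None):
    o=get_obs();rt=R.from_rotvec(o["tool_rot"]).as_matrix();th=np.degrees(np.arctan2(rt[1,0],rt[0,0]))%360
    zb=o["tool_pos"][2]+.036+.019-gz;print(o["tool_pos"],"yaw",th,"bottom",zb,o["opening"],o["q"].round(2));ims=[]
    for c in("top","scene"):
        im=get_image(c);r=cut_out(name,c)
        if not r:print(c,"none");continue
        x,f=fit(name,guess,{c:r[0]["region"]},zb);print(c,r[0]["confidence"],x[:2].round(4),np.degrees(x[2]).round(1),round(f))
        m=sil(name,*x,zb,get_calibration(c));vis=im[...,::-1].copy();ct,_=cv2.findContours((m>.5).astype(np.uint8),0,1);cv2.drawContours(vis,ct,-1,(0,0,255),1)
        u,v=map(int,r[0]["rect"][:2]);u=max(u,50);v=max(v,60);ims.append(cv2.resize(vis[v-60:v+60,u-50:u+50],None,fx=4,fy=4,interpolation=2))
    if out:cv2.imwrite(out,cv2.hconcat(ims))
E
python3 -c "
from h import *
held('medium_grip',(.577,-.058,3.58),.045,'pics/over.png')"
```

```text
t: 12.12
tool_pos: [0.4918, -0.0982, 0.0417]
tool_rot: [0.735, -3.054, -0.001]
contact_force: [0.1, 0.9, -0.1]
opening: 0.0094
grip_force: 78.3
[ 0.4918153  -0.09819814  0.04166232] yaw 207.05413060712195 bottom 0.05166232006663092 0.009360705210997 [-0.35 -0.1   2.03 -0.    1.21 -2.39]
top 0.69 [ 0.5767 -0.0524] 209.9 214
scene 0.65 [ 0.5744 -0.0596] 205.9 107
```

View pics/over.png

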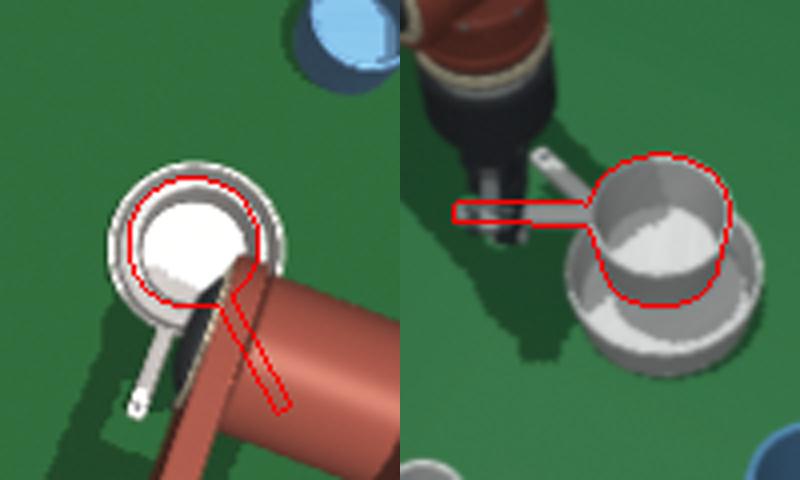

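Medium hangs concentric over the large pan: scene outline is inside its rim, pan axis about (.576,−.057). Lowering.

```bash
python3 -m crank '[{"offset":[0,0,0.015],"twist":[0,0,0]},{"offset":[0,0,0.03],"twist":[0,0,0]},{"offset":[0,0,0.039],"twist":[0,0,0]},{"offset":[0,0,0.041],"twist":[0,0,0]},{"offset":[0,0,0.041],"twist":[0,0,0]}]'
```

```text
t: 12.95
tool_pos: [0.4921, -0.0988, 0.0008]
tool_rot: [0.733, -3.055, -0.0]
contact_force: [0.1, -0.4, -0.4]
opening: 0.0102
grip_force: 78.4
```

```bash
python3 -m crank '[{"offset":[0,0,0.0015],"twist":[0,0,0]},{"offset":[0,0,0.0025],"twist":[0,0,0]},{"offset":[0,0,0.0025],"twist":[0,0,0]}]'
```

```text
t: 13.32
tool_pos: [0.4925, -0.0989, -0.0012]
tool_rot: [-0.733, 3.054, -0.001]
contact_force: [-0.5, 0.1, -0.6]
opening: 0.0102
grip_force: 78.5
```

```bash
python3 -m crank '[{"offset":[0,0,0.001],"twist":[0,0,0]},{"offset":[0,0,0.002],"twist":[0,0,0]},{"offset":[0,0,0.002],"twist":[0,0,0]}]'
```

```text
t: 13.7
tool_pos: [0.4924, -0.0993, -0.0022]
tool_rot: [0.734, -3.054, 0.001]
contact_force: [-5.0, -1.1, 8.1]
opening: 0.01
grip_force: 79.6
```

Contact 8 N on the large pan's floor; releasing and rising.

```bash
python3 -m crank '[{"offset":[0,0,-0.001],"twist":[0,0,0]},{"offset":[0,0,-0.001],"twist":[0,0,0]},{"offset":[0,0,-0.001],"twist":[0,0,0]},{"offset":[0,0,-0.03],"twist":[0,0,0]},{"offset":[0,0,-0.08],"twist":[0,0,0]},{"offset":[0.06,-0.06,-0.1],"twist":[0,0,10]},{"offset":[0.116,-0.118,-0.1],"twist":[0,0,20]},{"offset":[0.116,-0.118,-0.1],"twist":[0,0,30]},{"offset":[0.116,-0.118,-0.1],"twist":[0,0,40]},{"offset":[0.116,-0.118,-0.1],"twist":[0,0,50]},{"offset":[0.116,-0.118,-0.1],"twist":[0,0,60]},{"offset":[0.116,-0.118,-0.1],"twist":[0,0,70]},{"offset":[0.116,-0.118,-0.1],"twist":[0,0,80]},{"offset":[0.116,-0.118,-0.1],"twist":[0,0,90]},{"offset":[0.116,-0.118,-0.1],"twist":[0,0,100]},{"offset":[0.116,-0.118,-0.1],"twist":[0,0,110]},{"offset":[0.116,-0.118,-0.1],"twist":[0,0,110]}]' 0.45 80
python3 - <<'E'
from h import *
for c in("top","scene"):get_image(c)
regs={c:{q:(cut_out(q,c) or [{"region":None}])[0]["region"] for q in DIM} for c in("top","scene")}
for q,g,z in(("large_center",(.577,-.058,2.8),0),("medium_grip",(.577,-.057,3.58),.004),("small_grip",(.535,-.275,2.96),0)):
    for c in regs:
        if regs[c][q] is not None:
            x,f=fit(q,g,{c:regs[c][q]},z);print(q,c,x[:2].round(4),np.degrees(x[2]).round(1),round(f),"grip",(x[:2]+.095*np.array([np.cos(x[2]),np.sin(x[2])])).round(4))
o=get_obs();print(o["t"],o["tool_pos"],o["q"].round(2));print(tool_target([.4423,-.2575,.02],np.radians(169.6),o))
E
```

```text
t: 15.82
tool_pos: [0.4423, -0.2564, 0.0961]
tool_rot: [-2.079, -2.355, -0.0]
contact_force: [0.5, -0.1, -0.2]
opening: 0.0386
grip_force: 0.0
large_center top [ 0.5778 -0.0577] 160.5 726 grip [ 0.4882 -0.026 ]
large_center scene [ 0.5762 -0.0604] 160.8 977 grip [ 0.4864 -0.0292]
medium_grip scene [ 0.5735 -0.0589] 206.5 19 grip [ 0.4885 -0.1012]
small_grip top [ 0.5361 -0.2734] 169.6 14 grip [ 0.4427 -0.2563]
small_grip scene [ 0.536  -0.2777] 168.8 22 grip [ 0.4429 -0.2593]
16.225 [ 0.44234258 -0.25655062  0.09637953] [-0.67 -0.14  1.97  0.    1.31 -0.79]
(array([-0.0009, -0.0002,  0.0954]), np.float64(-72.5608305783843), np.float64(97.03916942161572))
```

Medium stands in the large at about 206°, large at 160.6°. Now the small scoop.

```bash
python3 -m crank '[{"offset":[0,0,0],"twist":[0,0,10.7]},{"offset":[0,0,0],"twist":[0,0,21.4]},{"offset":[0,0,0],"twist":[0,0,32.1]},{"offset":[0,0,0],"twist":[0,0,42.8]},{"offset":[0,0,0],"twist":[0,0,53.5]},{"offset":[0,0,0],"twist":[0,0,64.2]},{"offset":[0,0,0],"twist":[0,0,74.9]},{"offset":[0,0,0],"twist":[0,0,85.6]},{"offset":[-0.001,0,0],"twist":[0,0,96.3]},{"offset":[-0.001,0,0],"twist":[0,0,107]},{"offset":[-0.001,0,0],"twist":[0,0,107.4]},{"offset":[-0.001,0,0.04],"twist":[0,0,107.4]},{"offset":[-0.001,0,0.08],"twist":[0,0,107.4]},{"offset":[-0.001,0,0.096],"twist":[0,0,107.4]},{"offset":[-0.001,0,0.096],"twist":[0,0,107.4]}]'
python3 -c "
from h import *
o=get_obs();print(tool_target([.4427,-.2577,.019],np.radians(169.5),o),o['tool_pos'],o['q'].round(2))"
```

```text
t: 18.1
tool_pos: [0.4418, -0.257, -0.0005]
tool_rot: [-3.128, 0.282, 0.003]
contact_force: [-0.1, 0.5, 0.0]
opening: 0.0382
grip_force: 0.0
(array([ 0.001 ,  0.0005, -0.0005]), np.float64(0.1797892628564524), np.float64(-10.320210737143535)) [ 0.4418134  -0.2570118  -0.00047519] [-0.67 -0.01  2.02  0.    1.13  1.08]
```

```bash
python3 -m crank '[{"offset":[0,0.0005,0],"twist":[0,0,0]},{"offset":[0,0.0005,0],"twist":[0,0,0]},{"offset":[0,0.0005,0],"twist":[0,0,0]},{"offset":[0,0.0005,0],"twist":[0,0,0]},{"offset":[0,0.0005,0],"twist":[0,0,0]}]' 0 80
```

```text
t: 18.73
tool_pos: [0.443, -0.2587, 0.0014]
tool_rot: [3.127, -0.284, 0.002]
contact_force: [-1.8, -1.2, 5.0]
opening: 0.0101
grip_force: 79.0
```

```bash
python3 -m crank '[{"offset":[0,0,-0.03],"twist":[0,0,0]},{"offset":[0,0,-0.07],"twist":[0,0,0]},{"offset":[0,0,-0.095],"twist":[0,0,0]},{"offset":[0,0,-0.095],"twist":[0,0,0]}]'
python3 -c "
from h import *
held('small_grip',(.536,-.275,2.96),.055)"
```

```text
t: 19.23
tool_pos: [0.4434, -0.2587, 0.097]
tool_rot: [3.127, -0.284, 0.005]
contact_force: [-0.3, 0.1, -0.1]
opening: 0.0103
grip_force: 78.3
[ 0.44342254 -0.25869163  0.0970339 ] yaw 349.6181527601366 bottom 0.09703390080472249 0.010280379965351392 [-0.67 -0.14  1.97  0.    1.31  1.08]
top 0.8 [ 0.5372 -0.2736] 169.5 101
scene 0.88 [ 0.5352 -0.279 ] 167.3 116
```

```bash
python3 -m crank '[{"offset":[0.01,-0.016,0],"twist":[0,0,-10.2]},{"offset":[0.02,-0.032,0],"twist":[0,0,-20.4]},{"offset":[0.03,-0.048,0],"twist":[0,0,-30.6]},{"offset":[0.04,-0.064,0],"twist":[0,0,-40.8]},{"offset":[0.05,-0.08,0],"twist":[0,0,-51]},{"offset":[0.06,-0.096,0],"twist":[0,0,-61.2]},{"offset":[0.07,-0.112,0],"twist":[0,0,-71.4]},{"offset":[0.079,-0.128,0],"twist":[0,0,-81.4]},{"offset":[0.079,-0.128,0],"twist":[0,0,-81.4]},{"offset":[0.079,-0.128,0.024],"twist":[0,0,-81.4]},{"offset":[0.079,-0.128,0.024],"twist":[0,0,-81.4]}]'
python3 -c "
from h import *
held('small_grip',(.576,-.058,4.38),.055,'pics/over2.png')
for c in('scene',):
    r=cut_out('medium_grip',c)
    if r:x,f=fit('medium_grip',(.5735,-.059,3.6),{c:r[0]['region']},.004);print('med',x[:2],np.degrees(x[2]),f)"
```

```text
t: 20.8
tool_pos: [0.5405, -0.1459, 0.0683]
tool_rot: [-2.556, -1.818, 0.006]
contact_force: [-0.0, 0.5, -0.4]
opening: 0.0101
grip_force: 78.2
[ 0.54046516 -0.14594959  0.06829223] yaw 70.85288024398714 bottom 0.0682922316724208 0.010124743503188616 [-0.4   0.02  1.87 -0.    1.26 -0.06]
top 0.63 [ 0.5709 -0.0544] 250.8 108
scene 0.82 [ 0.5706 -0.057 ] 251.5 153
med [ 0.57746638 -0.06369357] 203.95503569973584 404.0803527832031
```

View pics/over2.png

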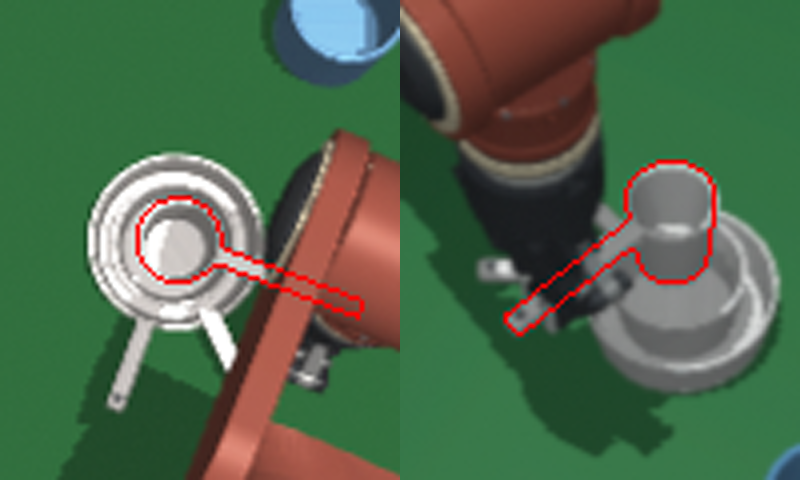

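Small hangs just over the medium pan (scene outline inside its rim), about 4 mm short in x; correcting and lowering.

```bash
python3 -m crank '[{"offset":[0,0.004,0],"twist":[0,0,0]},{"offset":[0,0.004,0.02],"twist":[0,0,0]},{"offset":[0,0.004,0.04],"twist":[0,0,0]},{"offset":[0,0.004,0.052],"twist":[0,0,0]},{"offset":[0,0.004,0.055],"twist":[0,0,0]},{"offset":[0,0.004,0.055],"twist":[0,0,0]}]'
```

```text
t: 21.8
tool_pos: [0.5469, -0.1477, 0.0162]
tool_rot: [-2.557, -1.824, 0.0]
contact_force: [0.9, 0.5, -0.6]
opening: 0.01
grip_force: 78.3
```

```bash
python3 -m crank '[{"offset":[0,0,0.001],"twist":[0,0,0]},{"offset":[0,0,0.002],"twist":[0,0,0]},{"offset":[0,0,0.002],"twist":[0,0,0]}]'
```

```text
t: 22.18
tool_pos: [0.5471, -0.1478, 0.0147]
tool_rot: [2.557, 1.824, 0.0]
contact_force: [-0.5, 0.3, -0.9]
opening: 0.01
grip_force: 78.3
```

```bash
python3 -m crank '[{"offset":[0,0,0.002],"twist":[0,0,0]},{"offset":[0,0,0.0035],"twist":[0,0,0]},{"offset":[0,0,0.0035],"twist":[0,0,0]}]'
```

```text
t: 22.55
tool_pos: [0.5469, -0.1477, 0.0108]
tool_rot: [-2.557, -1.824, 0.0]
contact_force: [-0.6, 0.6, -0.4]
opening: 0.0106
grip_force: 78.3
```

```bash
python3 -m crank '[{"offset":[0,0,0.0015],"twist":[0,0,0]},{"offset":[0,0,0.0015],"twist":[0,0,0]}]'
```

```text
t: 22.8
tool_pos: [0.5473, -0.1482, 0.0101]
tool_rot: [2.557, 1.824, -0.0]
contact_force: [-2.0, -2.3, 2.7]
opening: 0.01
grip_force: 78.8
```

```bash
python3 -m crank '[{"offset":[0,0,0.0003],"twist":[0,0,0]},{"offset":[0,0,0],"twist":[0,0,0]},{"offset":[0,0,0],"twist":[0,0,0]},{"offset":[0,0,-0.02],"twist":[0,0,0]},{"offset":[0,0,-0.06],"twist":[0,0,0]},{"offset":[0,0,-0.12],"twist":[0,0,0]},{"offset":[-0.06,0,-0.12],"twist":[0,0,0]},{"offset":[-0.12,0,-0.12],"twist":[0,0,0]},{"offset":[-0.18,0,-0.12],"twist":[0,0,0]},{"offset":[-0.24,0,-0.12],"twist":[0,0,0]},{"offset":[-0.24,0,-0.12],"twist":[0,0,0]},{"offset":[-0.24,0,-0.12],"twist":[0,0,0]}]' 0.45 80
python3 - <<'E'
from h import *
ims=[]
for c in("top","scene"):
    im=get_image(c)[...,::-1].copy();cal=get_calibration(c)
    for q,g,z in(("large_center",(.577,-.058,np.radians(160.6)),0),("medium_grip",(.575,-.058,np.radians(206)),.004),("small_grip",(.575,-.058,np.radians(251)),.008)):
        r=cut_out(q,c)
        if r:x,f=fit(q,g,{c:r[0]["region"]},z);print(c,q,round(r[0]["confidence"],2),x[:2].round(4),np.degrees(x[2]).round(1),round(f))
    u,v=map(int,proj(np.array([[.56,-.08,.03]]),cal)[0]);ims.append(cv2.resize(im[v-60:v+60,u-50:u+50],None,fx=4,fy=4,interpolation=2))
cv2.imwrite("pics/fin.png",cv2.hconcat(ims))
E
```

```text
t: 24.3
tool_pos: [0.4691, -0.3746, 0.1304]
tool_rot: [2.557, 1.823, 0.001]
contact_force: [0.1, 0.3, 0.4]
opening: 0.0386
grip_force: 0.0
top large_center 0.98 [ 0.5787 -0.0564] 161.3 763
top medium_grip 0.74 [ 0.5761 -0.0544] 207.5 325
top small_grip 0.73 [ 0.5768 -0.0561] 251.6 7
scene large_center 0.63 [ 0.5795 -0.0618] 160.6 1198
scene medium_grip 0.75 [ 0.574  -0.0577] 207.0 485
scene small_grip 0.76 [ 0.5739 -0.0566] 252.2 54
```

View pics/fin.png

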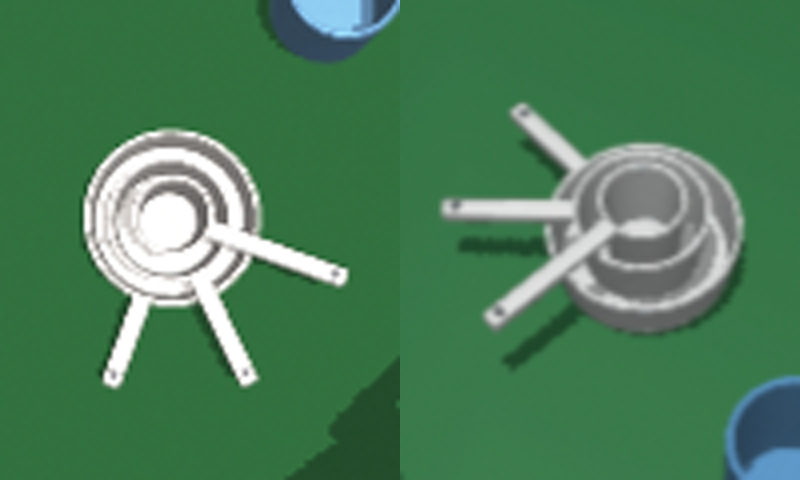

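The pictures show all three scoops nested, upright and concentric. The handles are at about 161°, 207° and 252°, so the steps are about 46° and 45°. The gripper is clear, so I'm handing in.

```bash
python3 -c "
from station import *
print(finish_job())"
```

```text
the job is handed in; nothing more can be done
None
```

The three round scoops are nested upright with their handles fanned in steps of about 46° and 45°, I never touched the square scoop, and the job was handed in at about 25 s of the 53 s allowed.

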